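Lock the petty-cash tin into its bench holder

TASK

Lock the petty-cash tin (the straight-sided tin standing before the holder) into its bench holder: push it along the table with the fingertips, standing upright, into the V of the holder until it rests against both cheeks, and only then push the holder's lever across the front of the tin, past its centre, so that it snaps over and its rubber pad presses on the tin. Only push: do not grasp, lift or tip the tin and do not pinch the lever. Leave the other things where they stand.

Things in the scene. Friction and masses are not known exactly. Their poses are not given: they have to be found in the camera images.
- cash_tin: petty-cash tin, a loose, closed, straight-sided upright can 68 mm across, 87 mm high, 0.21 to 0.42 kg. Origin: centre of its underside, z up. It starts 105 to 155 mm in front of the holder's V, up to 18 mm to either side of the V's centre line, and slides on the bare table.
- holder: tin holder, aluminium, fixed; origin on the table at the axis of a fully seated tin. x axis points into the V: two flat cheeks, 80 mm high, meeting at 90 deg on the +x side, outer ends of their faces at x = 6, y = +-42 mm. Open to -x (robot's right), no floor. y axis points roughly to the robot; that side has a 6 mm high foot plate (x = -62 to 90, y = 50 to 84 mm).
- hinge (a point): on the axis of the lever's upright hinge, at x = -45, y = 62 mm in the holder's frame, 58 mm above the table; its hub disc is 34 mm across; from it a spring strut, 60 to 72 mm above the table, runs to an anchor post 47 mm away in the holder's +x direction. Axes as the holder's.
- lever: the lever; origin on the hinge axis at table height, x axis along its bar. Its rubber pad, 16 mm across, has the centre of its pressing face 62 mm along the bar from the hinge axis, 11 mm off the bar's middle to +y (the side that meets the tin), 48 mm above the table.
- lever_angle (a joint): lever angle (rad) about the upright hinge, growing counter-clockwise from above. 0 = open stop: the bar points out of the mouth, at +165 deg from the holder's x axis, counter-clockwise. Its spring drives it back to 0 below 0.95 and on over by itself above 0.95; at about 1.83 the bar crosses the mouth, pad on the seated tin (1.98 with none). Takes up to about 4 N at the tab.
- lever_tab (a point): centre of the lever's black upright thumb tab, 94 mm from the hinge axis, 59 mm above the table; tab 36 mm long along the bar, 9 mm thick, from 34 to 84 mm height. x axis along the bar away from the hinge; y axis the way the tab moves when flipped over (joint growing): push its -y face. The bar is 9 mm thick, 41 to 55 mm high, ends 112 mm from the hinge axis.
- portion_cup: bystander: the small lidded portion cup, 56 mm across, 32 mm high, near the hinge side of the holder, loose; origin: centre of its underside
- tape_roll: bystander: the small tape roll, 61 mm across, 19 mm high, lying flat between the robot and the lever, loose; origin: centre of its underside
- mug: bystander: the mug, 81 mm across, 101 mm high, handle to its own -y, right of the work, loose; origin: centre of its underside
- shaker: bystander: the steel flour shaker, 67 mm across, 110 mm high, right of the work, loose; origin: centre of its underside
- jar: bystander: the slim jar, 45 mm across, 119 mm high, left of the work, loose; origin: centre of its underside

How it is judged:
By the outcome, as a careful person would: the job done as asked, in the order asked, and still so for the second after the job is handed in, with the robot touching nothing.
It also fails if it takes over 53 s, if anything falls off the work surface, if the arm or the gripper's body presses on something with over 40 N, if the wrist force passes 120 N, or if a joint passes its speed limit or range.

ROBOT

A 6-joint arm with a two-finger parallel gripper is mounted at the origin on the work surface; the furniture and walls round the work are solid. World frame = base frame: x ahead of the robot, y to its left, z up, the work surface at z = 0. Lengths are in m, angles in degrees, forces in N, time in s.
With the tool pointing down it reaches from about 0.25 to 0.725 m from the base axis. Payload 9.7 kg.
Tool frame: the origin (TCP) lies midway between the tips of the shut fingers; the grasp point (between the pads) lies 19 mm behind it; y points along the fingers, x is the direction in which the jaws open and shut, and the axes are right-handed (so a half turn about y gives the same grasp; the last joint's range is limited). The gripper opens to 85 mm and grips with 20 to 120 N. Pads are 22 mm wide; open, the fingers measure 114 mm over their backs; the gripper's body (76 mm by 85 mm) begins 54 mm behind the grasp point. The pads swing forward as they close: fully open they stand 13 mm farther back than shut.
Start: joints at [-68.984, 4.979, 10.078, 95.1, 0, 90], TCP at [0.197, -0.513, 0.231] pointing down, gripper open.
Joint ranges: [-179.16, 179.16], [-48.56, 103.87], [-65.8, 70.77], [-126.05, 130.52], [-82.76, 87.17], [-180, 180]. Speed limits (degrees/s): [127.2, 127.2, 147.25, 180, 180, 180].

INTERFACE

Orientations are given as [roll, pitch, yaw] about the fixed x, y, z axes, in that order (R = Rz(yaw) Ry(pitch) Rx(roll)).
In Python, from workcell import get_obs, camera, job_done gives the robot as it stands.
- The arm moves only by the tool play_rows, never from a script. Its argument "moves" is a list of rows, each a list of 3 entries, a list of its own where there are three numbers: the turn, a rotation vector about the tool's x, y, z in degrees, then the shift along the tool's x, y, z in m, then the opening in per cent of the stroke, from 0 (shut) to 100 (fully open). A call has exactly 5 rows; each row is the pose to reach, as a shift and turn from the pose commanded when the call began, along the tool's axes at that moment; what a row does not reach only later rows make up. A row lasts 1/10 s, in which the tool goes at most 50 mm and 8.59 degrees, less where a joint would pass 70% of its speed; a pose out of reach is approached as far as the arm can. A call with a gripper value outside its range is refused whole. The fingers move at their own pace and stop on an object; "grip_force" is the grip in N (left out, the last holds). Time passes only in rows, so rows that repeat a pose let the fingers close, or fill a call up. It gives the time, the measured TCP pose, the force and the opening at its end, in the units of the state.
- get_obs(): the state, without advancing time (a new reading comes with each control period).
- camera(name): name is "scene" or "top"; returns a dict with "img" (384x512x3 uint8, red, green, blue), "fov_y" (degrees; the focal length in pixels is half the picture's height over the tangent of half this angle, whatever the lens; pixels are square), "cx", "cy" (the principal point, pixels), "world_from_camera" (4x4, takes a point from camera to world coordinates). Camera axes: x right, y up, looking along -z (the intrinsics and any distortion apply to the point x, -y, -z); pixel columns grow to the right and rows downward; lengths in m; the calibration is good to about 2 mm. A picture is of the moment at which its call begins. There is no depth.
- job_done(): hands the job in, once; it reports no verdict.
The state is a dict: "time": time; "q": joint angles; "qd": joint speeds; "joint_efforts": joint torques, N m; "ee_pos": TCP position; "tcp_rot": TCP orientation; "wrist_force": force on the tool from outside, world axes, zero at the start; "torque": the same for the moment, N m; "opening": finger opening in m.
Only numpy, scipy, OpenCV 4.12 (cv2) and the standard library are available. Lean on these libraries where they do the work, as an engineer would, in place of code of your own. Each camera call takes 0.05 s, during which the arm holds its last target.

## Working session

There is one attempt and no reset: what is moved stays moved. The work goes in short steps, Python scripts to look and compute and a tool call to move; the robot and the scene stay as the last step left them, time stands still between calls to the robot, and variables do not carry over. Pictures are saved under pics/ and viewed, and the job is handed in when it is done.

Besides the shell and the picture viewer there is one more tool, called after "Call:" as name([rows], argument=value, ...), one row to a line, values as JSON. play_rows: Moves the arm, as the interface text tells. Its arguments: {"type":"object","properties":{"moves":{"type":"array"},"grip_force":{"type":"number"}},"required":["moves"]}

```bash
ls; mkdir -p pics; python3 - <<'E'
from workcell import get_obs,camera
import cv2,numpy as np
print(get_obs())
for n in("scene","top"):
    c=camera(n); cv2.imwrite(f"pics/{n}0.png",c["img"][:,:,::-1]); 
    print({k:v for k,v in c.items() if k!="img"})
E
```

```text
pics
{'time': 0.0, 'q': array([-6.89836232e+01,  5.01032397e+00,  1.00330130e+01,  9.51009917e+01,
       -3.54740344e-04,  8.99988033e+01]), 'qd': array([ 0.00630165,  0.01972759, -0.01074806,  0.02317162, -0.02867485,
       -0.00167528]), 'joint_efforts': array([ 9.55036558e-04, -5.20384741e+01,  4.64808083e+01,  1.62505038e-02,
        1.43332250e-05, -1.57939445e-05]), 'ee_pos': array([ 0.19715787, -0.51318027,  0.23057763]), 'tcp_rot': array([-9.00003531e+01,  7.83027594e-02, -6.89824265e+01]), 'wrist_force': array([ 0.02367489, -0.41947733,  0.24961633]), 'torque': array([-0.00202828, -0.04364961, -0.00138586]), 'opening': 0.08522403519591604}
{'fov_y': 46.97709566414137, 'cx': 261.522173064021, 'cy': 190.07271332831573, 'world_from_camera': array([[ 0.60200959, -0.7003506 ,  0.38352769,  0.94364101],
       [ 0.79848689,  0.52695101, -0.29110363, -0.37910486],
       [ 0.0017743 ,  0.481489  ,  0.87645034,  1.12689393],
       [ 0.        ,  0.        ,  0.        ,  1.        ]])}
{'fov_y': 50.61923674062614, 'cx': 249.50084278721005, 'cy': 186.44717070380983, 'world_from_camera': array([[ 1.40651629e-01,  9.70136407e-01, -1.97616981e-01,
         2.59311820e-01],
       [-9.90058626e-01,  1.37615920e-01, -2.90822361e-02,
        -4.76006261e-02],
       [-1.01849324e-03,  1.99742861e-01,  9.79847821e-01,
         1.17573691e+00],
       [ 0.00000000e+00,  0.00000000e+00,  0.00000000e+00,
         1.00000000e+00]])}
```

View pics/scene0.png

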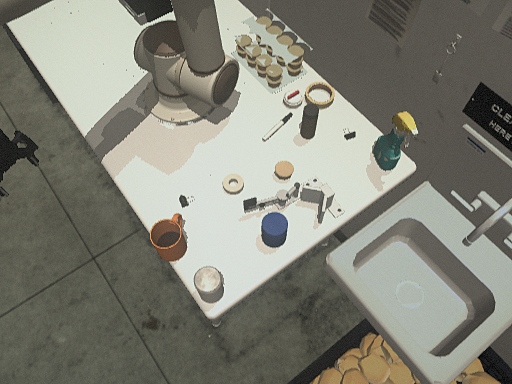

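View pics/top0.png

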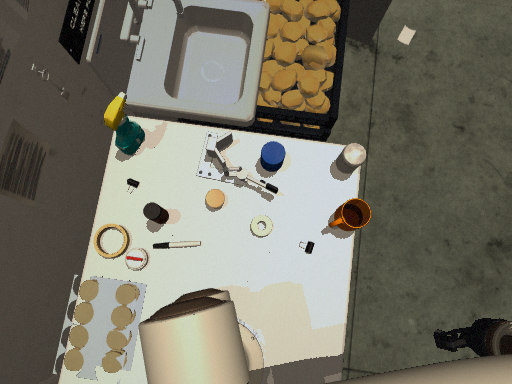

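The tin is the blue disc at top-view (273,156) and scene-view (274,229). The holder is near top (222,155), and the lever's black tab is at top (270,187). I'll zoom in on both views to measure.

```bash
python3 - <<'E'
import cv2
t=cv2.imread("pics/top0.png");s=cv2.imread("pics/scene0.png")
cv2.imwrite("pics/topz.png",cv2.resize(t[120:220,180:310],None,fx=6,fy=6,interpolation=cv2.INTER_CUBIC)[:600,:800])
cv2.imwrite("pics/scz.png",cv2.resize(s[150:250,225:355],None,fx=6,fy=6,interpolation=cv2.INTER_CUBIC))
E
```

```text
(no output)
```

View pics/topz.png

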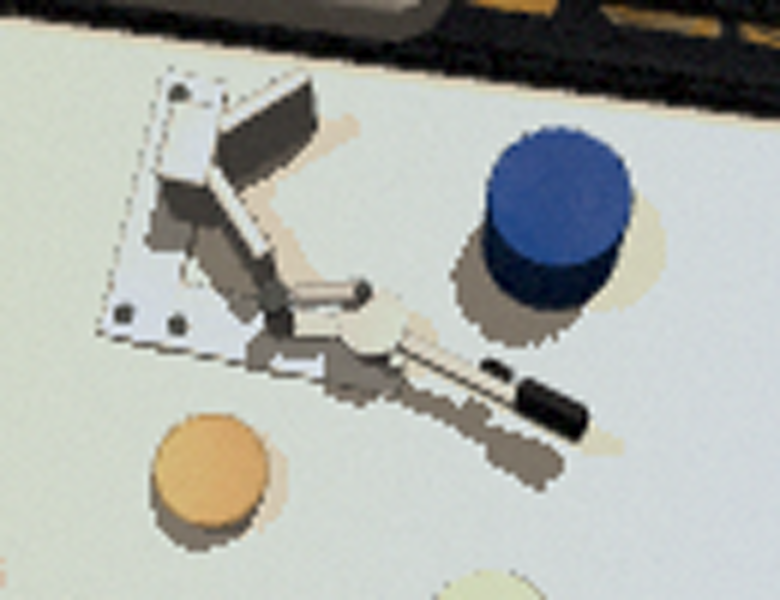

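View pics/scz.png

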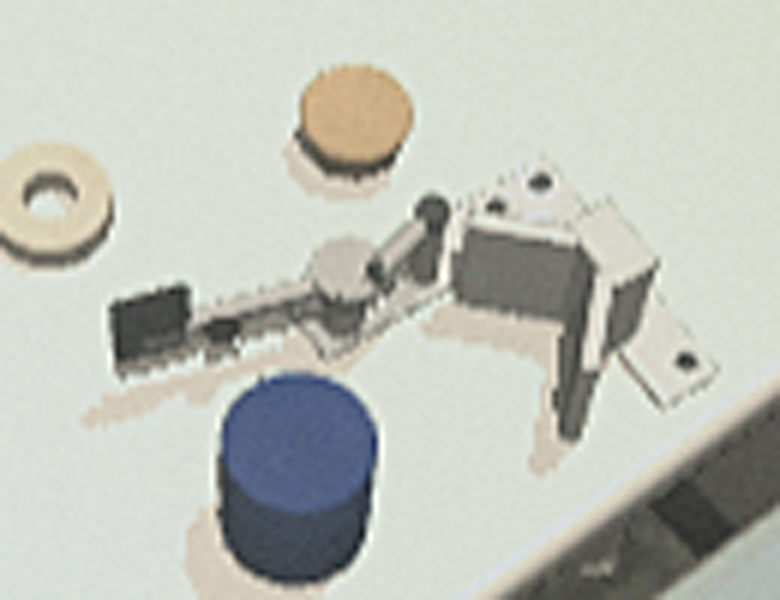

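```bash
cat > h.py <<'E'
import numpy as np, cv2, pickle
from workcell import get_obs,camera
def ray(c,u,v):
    f=192/np.tan(np.radians(c["fov_y"])/2); W=c["world_from_camera"]
    d=W[:3,:3]@np.array([(u-c["cx"])/f,-(v-c["cy"])/f,-1.]); return W[:3,3],d
def onz(c,u,v,z):
    o,d=ray(c,u,v); return (o+d*(z-o[2])/d[2])
def tri(r1,r2):
    A=np.zeros((3,3));b=np.zeros(3)
    for o,d in(r1,r2):
        d=d/np.linalg.norm(d);P=np.eye(3)-np.outer(d,d);A+=P;b+=P@o
    p=np.linalg.solve(A,b); return p,[np.linalg.norm((np.eye(3)-np.outer(d,d)/(d@d))@(p-o)) for o,d in(r1,r2)]
def proj(c,p):
    f=192/np.tan(np.radians(c["fov_y"])/2); W=c["world_from_camera"]
    q=W[:3,:3].T@(np.asarray(p)-W[:3,3]); return c["cx"]+f*q[0]/-q[2], c["cy"]-f*q[1]/-q[2]
E
python3 - <<'E'
from h import *
T=camera("top");S=camera("scene")
pickle.dump((T,S),open("c0.pkl","wb"))
tz=lambda u,v:(180+(u-2.5)/6,120+(v-2.5)/6)
sz=lambda u,v:(225+(u-2.5)/6,150+(v-2.5)/6)
np.set_printoptions(precision=4,suppress=True)
print("tin top",onz(T,*tz(558,196),.087),"sc",onz(S,*sz(299,443),.087))
print("hub tri",tri(ray(T,*tz(372,322)),ray(S,*sz(345,265))))
# tab top centre
print("tab tri",tri(ray(T,*tz(556,402)),ray(S,*sz(150,298))))
for n,a in dict(hub=(372,322),).items(): print(n,onz(T,*tz(*a),.075))
print("tab top",onz(T,*tz(556,402),.084))
print("cheek up outer inner-edge",onz(T,*tz(310,80),.08)); print("apex",onz(T,*tz(218,158),.08)); print("cheek low outer", onz(T,*tz(268,248),.08))
print("sc: low outer",onz(S,*sz(455,230),.08),"up outer",onz(S,*sz(585,370),.08),"apex",onz(S,*sz(583,245),.08))
print("foot corner",onz(T,*tz(100,333),.006),onz(T,*tz(240,357),.006),onz(T,*tz(325,375),.006))
print("cup",onz(T,*tz(210,470),.032),"tape",onz(S,*sz(50,200),.019))
E
```

```text
tin top [ 0.5841 -0.0653  0.087 ] sc [ 0.5869 -0.0662  0.087 ]
hub tri (array([0.5193, 0.0134, 0.0589]), [np.float64(0.000401547460661321), np.float64(0.00040154746066142614)])
tab tri (array([ 0.489 , -0.0757,  0.0821]), [np.float64(0.0015236824811593402), np.float64(0.0015236824811593569)])
hub [0.5154 0.0122 0.075 ]
tab top [ 0.4879 -0.0771  0.084 ]
cheek up outer inner-edge [0.6261 0.0578 0.08  ]
apex [0.5822 0.0948 0.08  ]
cheek low outer [0.5424 0.0649 0.08  ]
sc: low outer [0.5436 0.0569 0.08  ] up outer [0.6323 0.0578 0.08  ] apex [0.5843 0.0981 0.08  ]
foot corner [0.5071 0.1479 0.006 ] [0.5048 0.0777 0.006 ] [0.5017 0.0349 0.006 ]
cup [0.4428 0.0805 0.032 ] tape [ 0.3904 -0.0629  0.019 ]
```

```bash
cat >> h.py <<'E'
from scipy.spatial.transform import Rotation as Ro
def rel(pos,yaw,o=None,rpy0=None,p0=None):
    """row to get to TCP pos, tool down with yaw; from start pose p0,rpy0"""
    if p0 is None: p0=get_obs()["ee_pos"]; rpy0=get_obs()["tcp_rot"]
    R0=Ro.from_euler('xyz',rpy0,degrees=True); R1=Ro.from_euler('xyz',[-90,0,yaw],degrees=True)
    return (R0.inv()*R1).as_rotvec(degrees=True).round(2), R0.inv().apply(np.array(pos)-p0).round(4)
HO=np.array([.584,.052]);HY=87.
def h2w(x,y):
    a=np.radians(HY);return HO+np.array([np.cos(a)*x-np.sin(a)*y,np.sin(a)*x+np.cos(a)*y])
def w2h(p):
    a=np.radians(HY);d=np.array(p)[:2]-HO;return np.array([np.cos(a)*d[0]+np.sin(a)*d[1],-np.sin(a)*d[0]+np.cos(a)*d[1]])
E
python3 - <<'E'
from h import *
T,S=pickle.load(open("c0.pkl","rb"))
np.set_printoptions(precision=4,suppress=True)
print("shaker",onz(T,354,151,.11),onz(S,208,276,.11))
print("mug",onz(T,354,214,.10),onz(S,168,236,.10))
print("jar",onz(T,152,210,.119))
hsv=cv2.cvtColor(T["img"],cv2.COLOR_RGB2HSV)
m=cv2.inRange(hsv,(105,120,100),(125,255,255)); m[:, :240]=0;m[:,310:]=0;m[:130]=0;m[200:]=0
c=max(cv2.findContours(m,0,2)[0],key=cv2.contourArea);e=cv2.fitEllipse(c);print(e);t=onz(T,*e[0],.087);print("tin",t,w2h(t))
s=w2h(t)[0]
p=h2w(-118-.0,0)if 0 else h2w(-.19,w2h(t)[1]);print("start",p)
print(rel([*p,.231],-3)); print(rel([*p,.03],-3))
E
```

```text
shaker [ 0.6119 -0.2842  0.11  ] [ 0.608  -0.2828  0.11  ]
mug [ 0.4412 -0.3021  0.1   ] [ 0.4582 -0.3045  0.1   ]
jar [0.374  0.2284 0.119 ]
((272.82843017578125, 152.5203399658203), (21.586332321166992, 22.89645004272461), 102.93653106689453)
tin [ 0.5834 -0.066   0.087 ] [-0.1179 -0.0056]
start [ 0.5797 -0.138 ]
(array([ -0.02, -65.98,  -0.04]), array([-0.2131,  0.    ,  0.4916]))
(array([ -0.02, -65.98,  -0.04]), array([-0.213 ,  0.201 ,  0.4916]))
```

Call:
play_rows([
  [[0,-8,0],[-0.02,0,0.045],50],
  [[0,-16,0],[-0.04,0,0.09],50],
  [[0,-24,0],[-0.06,0,0.135],50],
  [[0,-32,0],[-0.08,0,0.18],50],
  [[0,-40,0],[-0.1,0,0.225],50],
])

```text
time: 0.7
ee_pos: [0.3724, -0.3378, 0.2313]
tcp_rot: [-90.0, -0.0, -28.7]
wrist_force: [0.2, -0.4, 0.2]
opening: 0.0426
```

```bash
python3 - <<'E'
from h import *
print(get_obs()["ee_pos"],get_obs()["tcp_rot"],get_obs()["q"]);print(rel([.5785,-.138,.231],-3))
E
```

```text
[ 0.37239291 -0.33778785  0.23126797] [-9.00029371e+01 -1.13486344e-02 -2.86751888e+01] [-4.22102352e+01 -1.51226063e+00  3.42475274e+00  9.49252925e+01
 -1.99502235e-04  7.64649539e+01]
(array([ 1.000e-02, -2.568e+01,  1.000e-02]), array([0.085 , 0.0003, 0.2742]))
```

Call:
play_rows([
  [[0,-6,0],[0.015,0,0.048],50],
  [[0,-12,0],[0.03,0,0.096],50],
  [[0,-18,0],[0.045,0,0.144],50],
  [[0,-24,0],[0.06,0,0.192],50],
  [[0,-26,0],[0.075,0,0.24],50],
])

```text
time: 1.2
ee_pos: [0.5535, -0.165, 0.2312]
tcp_rot: [-90.0, -0.0, -2.8]
wrist_force: [0.1, -0.4, 0.4]
opening: 0.0431
```

```bash
python3 - <<'E'
from h import *
print(get_obs()["ee_pos"],get_obs()["tcp_rot"],get_obs()["q"]);print(rel([.5785,-.138,.03],-3))
E
```

```text
[ 0.55346576 -0.16496907  0.23123569] [-9.00056721e+01 -7.33329574e-03 -2.75567351e+00] [-1.65956530e+01  8.82802433e+00  1.43005303e+01  9.54640287e+01
 -3.75319192e-03  7.61600206e+01]
(array([0.01, 0.24, 0.01]), array([0.0237, 0.2012, 0.0282]))
```

Call:
play_rows([
  [[0,0,0],[0.024,0.03,0.024],50],
  [[0,0,0],[0.024,0.07,0.024],50],
  [[0,0,0],[0.024,0.11,0.024],50],
  [[0,0,0],[0.024,0.15,0.024],50],
  [[0,0,0],[0.024,0.18,0.024],50],
])

```text
time: 1.7
ee_pos: [0.5764, -0.1436, 0.0482]
tcp_rot: [-90.0, 0.1, -3.0]
wrist_force: [0.5, -0.3, 0.6]
opening: 0.0427
```

```bash
python3 - <<'E'
from h import *
T=camera("top");S=camera("scene")
a=T["img"][120:220,230:330];b=S["img"][170:270,220:320]
cv2.imwrite("pics/p1.png",cv2.resize(np.hstack([a,b]),None,fx=4,fy=4,interpolation=2)[:,:,::-1])
E
```

```text
(no output)
```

View pics/p1.png

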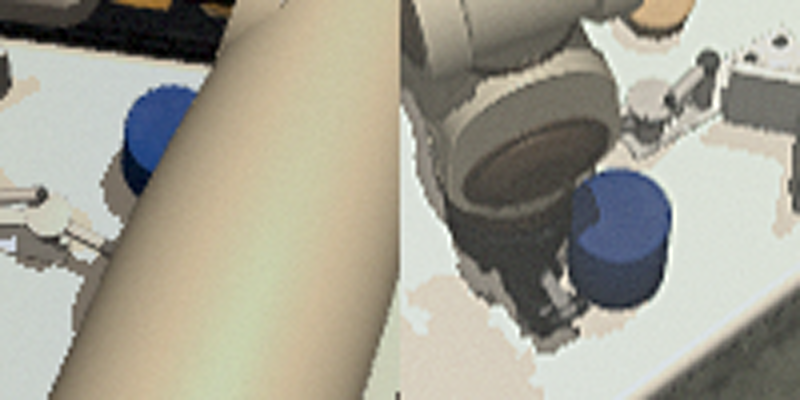

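Call:
play_rows([
  [[0,0,0],[0.002,0.009,0.0],50],
  [[0,0,0],[0.003,0.018,0.006],50],
  [[0,0,0],[0.003,0.018,0.018],50],
  [[0,0,0],[0.003,0.018,0.028],50],
  [[0,0,0],[0.003,0.018,0.034],50],
])

```text
time: 2.3
ee_pos: [0.5828, -0.1089, 0.0343]
tcp_rot: [-90.0, -0.1, -2.9]
wrist_force: [1.3, 0.2, -0.2]
opening: 0.0421
```

Call:
play_rows([
  [[0,0,0],[0,0,0.004],50],
  [[0,0,0],[0,0,0.008],50],
  [[0,0,0],[0,0,0.012],50],
  [[0,0,0],[0,0,0.017],50],
  [[0,0,0],[0,0,0.022],50],
])

```text
time: 2.8
ee_pos: [0.5835, -0.0882, 0.0335]
tcp_rot: [-90.0, -0.0, -3.0]
wrist_force: [0.0, -1.9, 2.3]
opening: 0.0428
```

```bash
cat > look.py <<'E'
from h import *
import sys
T=camera("top");S=camera("scene")
a=T["img"][110:210,200:300];b=S["img"][150:250,240:340]
cv2.imwrite(f"pics/{sys.argv[1]}.png",cv2.resize(np.hstack([a,b]),None,fx=4,fy=4,interpolation=2)[:,:,::-1])
o=get_obs();print(o["time"],o["ee_pos"],w2h(o["ee_pos"]),o["tcp_rot"],o["wrist_force"],o["opening"])
E
python3 look.py p2
```

```text
2.9 [ 0.5834467  -0.08772509  0.03331161] [-0.13956256 -0.00676011] [-8.99845154e+01 -3.00752499e-03 -2.95868088e+00] [ 0.09611195 -0.36959429  0.17083503] 0.042539980055764016
```

View pics/p2.png

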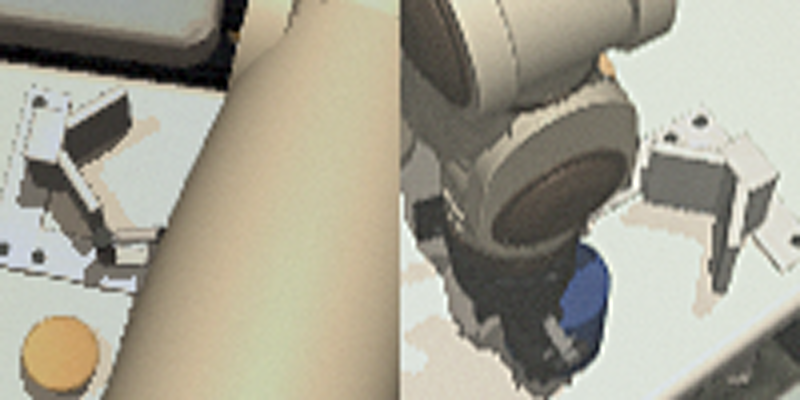

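Call:
play_rows([
  [[0,0,0],[-0.0005,0,0.005],50],
  [[0,0,0],[-0.001,0,0.01],50],
  [[0,0,0],[-0.0015,0,0.016],50],
  [[0,0,0],[-0.002,0,0.022],50],
  [[0,0,0],[-0.002,0,0.028],50],
])

```text
time: 3.4
ee_pos: [0.5827, -0.0596, 0.0332]
tcp_rot: [-90.0, 0.0, -3.0]
wrist_force: [-0.7, -1.5, -0.6]
opening: 0.043
```

Call:
play_rows([
  [[0,0,0],[-0.0005,0,0.006],50],
  [[0,0,0],[-0.001,0,0.012],50],
  [[0,0,0],[-0.0015,0,0.018],50],
  [[0,0,0],[-0.002,0,0.024],50],
  [[0,0,0],[-0.0025,0,0.03],50],
])

```text
time: 3.9
ee_pos: [0.5819, -0.0296, 0.0333]
tcp_rot: [-90.0, 0.0, -3.0]
wrist_force: [0.2, -2.4, 0.1]
opening: 0.0425
```

```bash
python3 look.py p3
```

```text
4.0 [ 0.58187477 -0.02922967  0.03323738] [-0.08122957 -0.00212892] [-8.99759467e+01  6.37961218e-03 -2.93442671e+00] [-0.62138438 -1.11541034  1.1024748 ] 0.04295625521172078
```

View pics/p3.png

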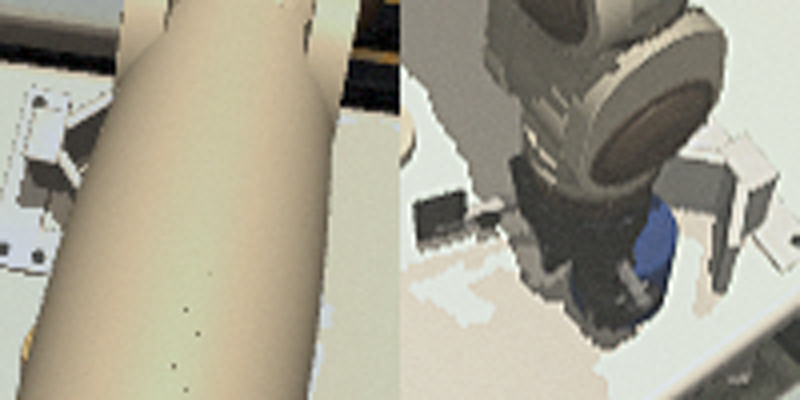

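Call:
play_rows([
  [[0,0,0],[-0.0005,0,0.006],50],
  [[0,0,0],[-0.001,0,0.012],50],
  [[0,0,0],[-0.0015,0,0.018],50],
  [[0,0,0],[-0.002,0,0.023],50],
  [[0,0,0],[-0.002,0,0.028],50],
])

```text
time: 4.5
ee_pos: [0.5813, -0.0016, 0.0333]
tcp_rot: [-90.0, 0.0, -3.0]
wrist_force: [0.7, -1.5, 1.7]
opening: 0.0429
```

Call:
play_rows([
  [[0,0,0],[0,0,0.002],50],
  [[0,0,0],[0,0,0.004],50],
  [[0,0,0],[0,0,0.006],50],
  [[0,0,0],[0,0,0.008],50],
  [[0,0,0],[0,0,0.01],50],
])

```text
time: 5.0
ee_pos: [0.5819, 0.008, 0.0333]
tcp_rot: [-90.0, 0.0, -3.0]
wrist_force: [0.0, -2.1, 0.5]
opening: 0.0421
```

```bash
python3 look.py p4
```

```text
5.1 [0.58191469 0.00815244 0.03322462] [-0.04389661 -0.00021235] [-8.99888275e+01  3.54933155e-03 -2.97469590e+00] [ 0.65240559 -1.40251486  0.05144426] 0.042467252115612614
```

View pics/p4.png

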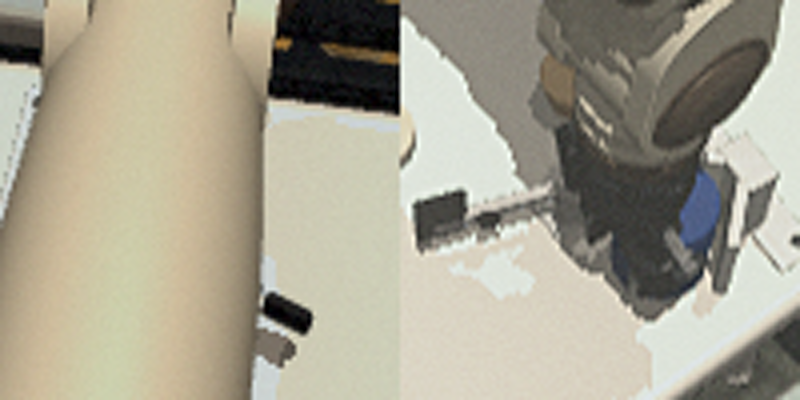

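Still sliding freely at about 2 N, so I'll creep forward until the force rises.

Call:
play_rows([
  [[0,0,0],[0,0,0.001],50],
  [[0,0,0],[0,0,0.002],50],
  [[0,0,0],[0,0,0.003],50],
  [[0,0,0],[0,0,0.004],50],
  [[0,0,0],[0,0,0.005],50],
])

```text
time: 5.6
ee_pos: [0.5822, 0.013, 0.0333]
tcp_rot: [-90.0, 0.0, -3.0]
wrist_force: [0.4, -1.5, 0.2]
opening: 0.0431
```

Call:
play_rows([
  [[0,0,0],[0,0,0.0005],50],
  [[0,0,0],[0,0,0.001],50],
  [[0,0,0],[0,0,0.0015],50],
  [[0,0,0],[0,0,0.002],50],
  [[0,0,0],[0,0,0.002],50],
])

```text
time: 6.1
ee_pos: [0.5823, 0.015, 0.0333]
tcp_rot: [-90.0, 0.0, -3.0]
wrist_force: [-0.8, -0.9, 0.6]
opening: 0.0429
```

Call:
play_rows([
  [[0,0,0],[0,0,0.0005],50],
  [[0,0,0],[0,0,0.001],50],
  [[0,0,0],[0,0,0.0015],50],
  [[0,0,0],[0,0,0.002],50],
  [[0,0,0],[0,0,0.002],50],
])

```text
time: 6.6
ee_pos: [0.5825, 0.0164, 0.0333]
tcp_rot: [-90.1, -0.0, -3.0]
wrist_force: [1.1, -4.4, -0.8]
opening: 0.0429
```

Call:
play_rows([
  [[0,0,0],[0,0,0.0005],50],
  [[0,0,0],[0,0,0.001],50],
  [[0,0,0],[0,0,0.0015],50],
  [[0,0,0],[0,0,0.002],50],
  [[0,0,0],[0,0,0.002],50],
])

```text
time: 7.1
ee_pos: [0.583, 0.0169, 0.0335]
tcp_rot: [-90.2, -0.1, -3.1]
wrist_force: [2.7, -13.5, 0.2]
opening: 0.0423
```

```bash
python3 look.py p5
```

```text
7.2 [0.58297789 0.01694115 0.03344785] [-0.03506429 -0.00081413] [-9.02059688e+01 -7.06388313e-02 -3.06957977e+00] [  2.51283266 -13.26375763   0.02799561] 0.04303475938434699
```

View pics/p5.png

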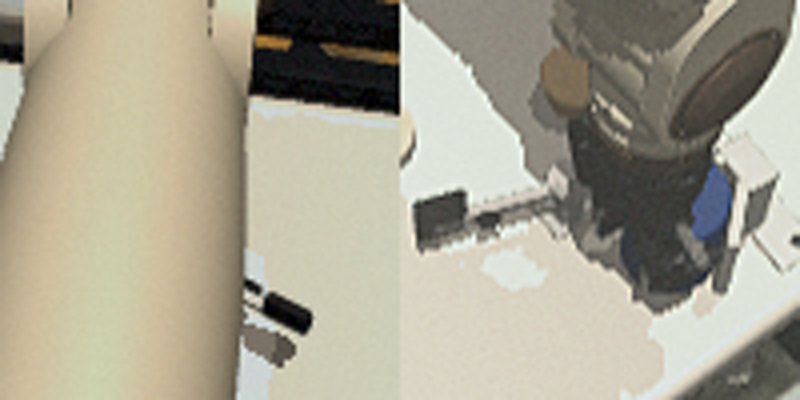

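The force rose to 13 N at holder x ≈ -35 mm, close to the -37 mm I expected, so the tin is seated. I'll back straight off and look.

Call:
play_rows([
  [[0,0,0],[0,0,-0.004],50],
  [[0,0,0],[0,0,-0.012],50],
  [[0,0,0],[0,0,-0.03],50],
  [[0,0,0],[0,0,-0.05],50],
  [[0,0,0],[0,0,-0.075],50],
])

```text
time: 7.7
ee_pos: [0.5784, -0.0562, 0.0332]
tcp_rot: [-90.0, 0.0, -2.9]
wrist_force: [0.3, 0.2, 0.2]
opening: 0.0426
```

Call:
play_rows([
  [[0,0,0],[0,-0.03,-0.01],0],
  [[0,0,0],[0,-0.07,-0.04],0],
  [[0,0,0],[-0.02,-0.11,-0.08],0],
  [[0,0,0],[-0.05,-0.13,-0.12],0],
  [[0,0,0],[-0.08,-0.13,-0.16],0],
])

```text
time: 8.2
ee_pos: [0.4984, -0.2034, 0.1652]
tcp_rot: [-90.0, -0.2, -2.9]
wrist_force: [0.6, -0.3, -0.7]
opening: 0.0
```

```bash
python3 look.py p6
```

```text
8.3 [ 0.49576947 -0.20583248  0.16399975] [-0.26209676  0.0746157 ] [-90.06218309  -0.10558059  -3.23405298] [0.16533993 0.5045485  0.11790207] -0.00010235685102687682
```

View pics/p6.png

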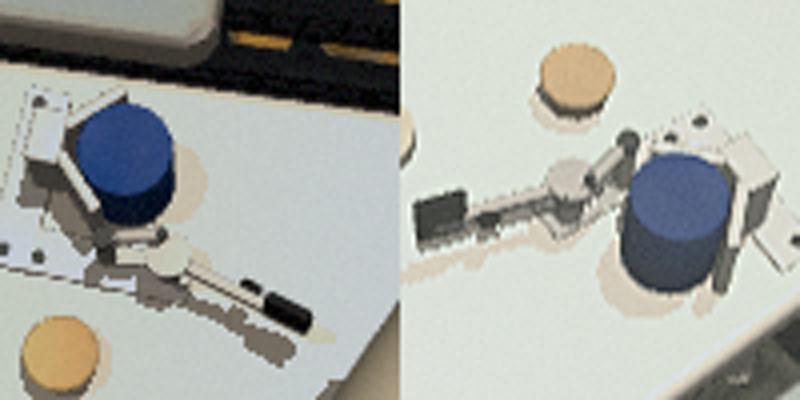

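```bash
cat > tin.py <<'E'
from h import *
np.set_printoptions(precision=4,suppress=True)
for n in("top","scene"):
    C=camera(n);hsv=cv2.cvtColor(C["img"],cv2.COLOR_RGB2HSV)
    m=cv2.inRange(hsv,(105,100,95),(125,255,255))
    w=np.zeros_like(m)
    if n=="top": w[120:180,200:300]=255
    else: w[170:230,280:340]=255
    m&=w
    c=max(cv2.findContours(m,0,2)[0],key=cv2.contourArea);e=cv2.fitEllipse(cv2.convexHull(c));t=onz(C,*e[0],.087);print(n,e,t,w2h(t))
E
python3 tin.py
```

```text
top ((230.74240112304688, 146.8104248046875), (22.216073989868164, 23.218704223632812), 75.85517120361328) [0.5834 0.0525 0.087 ] [0.0004 0.0007]
scene ((308.0476379394531, 194.94566345214844), (12.986964225769043, 20.516733169555664), 79.54298400878906) [0.5751 0.0566 0.087 ] [0.0041 0.0091]
```

```bash
python3 - <<'E'
from h import *
np.set_printoptions(precision=4,suppress=True)
print(rel([.455,-.066,.16],-18)); 
E
```

```text
(array([-0.03, 14.89,  0.05]), array([-0.05  ,  0.0025,  0.1345]))
```

Call:
play_rows([
  [[0,4,0],[-0.015,0,0.03],0],
  [[0,8,0],[-0.03,0,0.06],0],
  [[0,12,0],[-0.04,0,0.09],0],
  [[0,15,0],[-0.048,0,0.12],0],
  [[0,15,0],[-0.048,0,0.134],0],
])

```text
time: 8.9
ee_pos: [0.4567, -0.0629, 0.162]
tcp_rot: [-90.0, 0.0, -17.9]
wrist_force: [0.5, 0.4, 1.0]
opening: -0.0001
```

```bash
python3 - <<'E'
from h import *
np.set_printoptions(precision=4,suppress=True)
print(get_obs()["ee_pos"],get_obs()["tcp_rot"],rel([.455,-.066,.05],-18)); 
E
```

```text
[ 0.4567 -0.0629  0.162 ] [-89.9524   0.0448 -17.9105] (array([-0.05,  0.09, -0.04]), array([-0.0005,  0.112 , -0.0036]))
```

Call:
play_rows([
  [[0,0,0],[0,0.03,-0.004],0],
  [[0,0,0],[-0.002,0.06,-0.004],0],
  [[0,0,0],[-0.002,0.09,-0.004],0],
  [[0,0,0],[-0.002,0.112,-0.004],0],
  [[0,0,0],[-0.002,0.112,-0.004],0],
])

```text
time: 9.4
ee_pos: [0.4522, -0.0677, 0.0469]
tcp_rot: [-90.0, 0.3, -17.9]
wrist_force: [-0.5, -0.2, -0.2]
opening: 0.0001
```

```bash
python3 look.py p7; python3 - <<'E'
from h import *
np.set_printoptions(precision=4,suppress=True)
H=np.array([.5195,.012])
for th in range(-6,70,6):
    f=np.radians(-108+th);g=f+np.pi/2
    p=H+.094*np.array([np.cos(f),np.sin(f)])-.019*np.array([np.cos(g),np.sin(g)])
    print(th,p,*rel([*p,.05],-18+th))
E
```

```text
9.5 [ 0.45414103 -0.06831685  0.05040912] [-0.12694826  0.1233841 ] [-8.99904451e+01  4.50800516e-02 -1.79094326e+01] [0.59729164 0.11601395 0.47855491] -0.00023252031215783352
-6 [ 0.4639 -0.0661] [-0.01  6.09 -0.05] [0.0086 0.0004 0.0051]
0 [ 0.4724 -0.0715] [-0.01  0.09 -0.05] [0.0183 0.0004 0.0026]
6 [ 0.4814 -0.076 ] [-0.01 -5.91 -0.04] [0.0283 0.0004 0.0011]
12 [ 0.4908 -0.0795] [ -0.01 -11.91  -0.04] [0.0383 0.0004 0.0006]
18 [ 0.5005 -0.082 ] [ -0.02 -17.91  -0.04] [0.0483 0.0004 0.0012]
24 [ 0.5104 -0.0835] [ -0.02 -23.91  -0.04] [0.0582 0.0004 0.0029]
30 [ 0.5205 -0.0839] [ -0.02 -29.91  -0.04] [0.0679 0.0004 0.0056]
36 [ 0.5305 -0.0833] [ -0.02 -35.91  -0.04] [0.0772 0.0003 0.0092]
42 [ 0.5404 -0.0816] [ -0.03 -41.91  -0.04] [0.0861 0.0003 0.0139]
48 [ 0.55   -0.0789] [ -0.03 -47.91  -0.04] [0.0945 0.0003 0.0194]
54 [ 0.5594 -0.0752] [ -0.03 -53.91  -0.04] [0.1023 0.0003 0.0258]
60 [ 0.5683 -0.0706] [ -0.03 -59.91  -0.04] [0.1093 0.0003 0.033 ]
66 [ 0.5766 -0.065 ] [ -0.03 -65.91  -0.03] [0.1156 0.0003 0.0408]
```

View pics/p7.png

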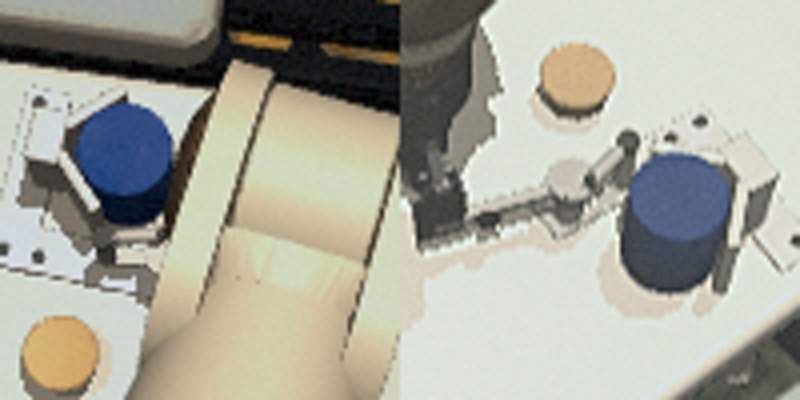

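Call:
play_rows([
  [[0,0,0],[0.005,0,0.001],0],
  [[0,0,0],[0.009,0,0.002],0],
  [[0,0,0],[0.013,0,0.003],0],
  [[0,0,0],[0.016,0,0.003],0],
  [[0,0,0],[0.018,0,0.003],0],
])

```text
time: 10.0
ee_pos: [0.4722, -0.0718, 0.0503]
tcp_rot: [-90.0, 0.0, -18.0]
wrist_force: [-3.6, 1.0, 2.6]
opening: -0.0001
```

Call:
play_rows([
  [[0,-3,0],[0.005,0,-0.001],0],
  [[0,-6,0],[0.01,0,-0.0015],0],
  [[0,-9,0],[0.015,0,-0.002],0],
  [[0,-12,0],[0.02,0,-0.002],0],
  [[0,-15,0],[0.025,0,-0.002],0],
])

```text
time: 10.5
ee_pos: [0.495, -0.0814, 0.0502]
tcp_rot: [-90.0, 0.1, -2.9]
wrist_force: [-2.4, 1.2, 0.7]
opening: -0.0
```

```bash
python3 look.py p8
```

```text
10.6 [ 0.4952954  -0.08149686  0.05011276] [-0.13795635  0.08159634] [-8.99882618e+01  3.50382659e-02 -2.95251128e+00] [-2.37326182  1.39011391  2.1984056 ] -8.005222966874284e-05
```

View pics/p8.png

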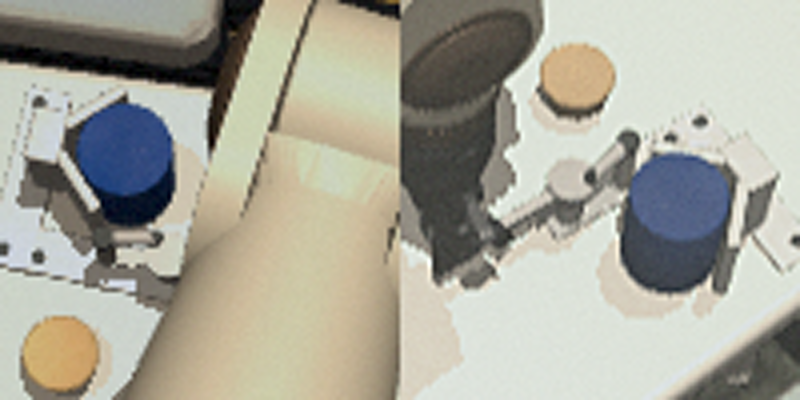

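The lever is turning with the fingers at about 3 N, so I'll continue along the arc.

Call:
play_rows([
  [[0,-3,0],[0.005,0,-0.001],0],
  [[0,-6,0],[0.01,0,-0.0015],0],
  [[0,-9,0],[0.015,0,-0.002],0],
  [[0,-12,0],[0.02,0,-0.002],0],
  [[0,-15,0],[0.025,0,-0.002],0],
])

```text
time: 11.1
ee_pos: [0.5198, -0.0849, 0.0501]
tcp_rot: [-90.0, 0.0, 12.0]
wrist_force: [-2.6, -0.4, 0.9]
opening: -0.0002
```

Call:
play_rows([
  [[0,-3,0],[0.005,0,-0.001],0],
  [[0,-6,0],[0.01,0,-0.0015],0],
  [[0,-9,0],[0.015,0,-0.002],0],
  [[0,-12,0],[0.02,0,-0.002],0],
  [[0,-15,0],[0.025,0,-0.002],0],
])

```text
time: 11.6
ee_pos: [0.545, -0.0817, 0.0501]
tcp_rot: [-90.0, 0.0, 27.0]
wrist_force: [-1.3, -0.1, 0.8]
opening: -0.0001
```

```bash
python3 look.py p9
```

```text
11.7 [ 0.54520856 -0.08153013  0.05009849] [-0.13537732  0.03174985] [-9.00119218e+01  2.33163324e-03  2.69755646e+01] [-1.98937357e+00 -1.12795799e-03 -1.32277703e-01] -8.940919240655365e-05
```

View pics/p9.png

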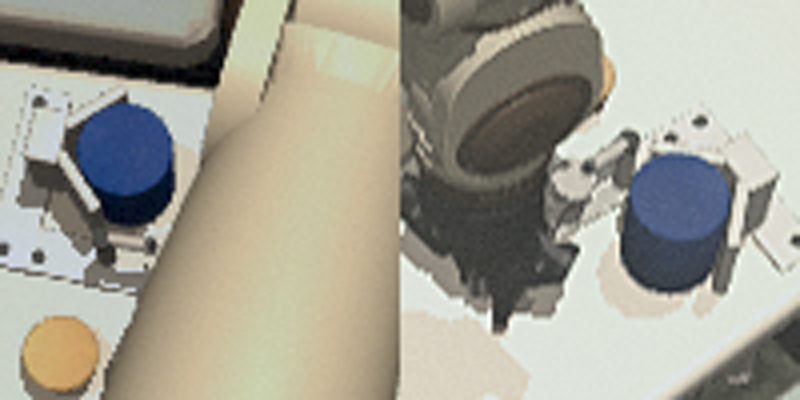

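Call:
play_rows([
  [[0,-3,0],[0.005,0,-0.001],0],
  [[0,-6,0],[0.01,0,-0.0015],0],
  [[0,-9,0],[0.015,0,-0.002],0],
  [[0,-12,0],[0.02,0,-0.002],0],
  [[0,-15,0],[0.025,0,-0.002],0],
])

```text
time: 12.2
ee_pos: [0.5681, -0.0719, 0.0502]
tcp_rot: [-90.0, 0.0, 42.0]
wrist_force: [-0.1, 0.3, -0.4]
opening: -0.0001
```

```bash
python3 look.py p10
```

```text
12.3 [ 0.56827295 -0.07171847  0.05014697] [-0.12437201  0.00923057] [-9.00003179e+01 -7.55729447e-03  4.19433665e+01] [-0.4711724  -0.66794495 -0.15155666] -0.00015016361702772541
```

View pics/p10.png

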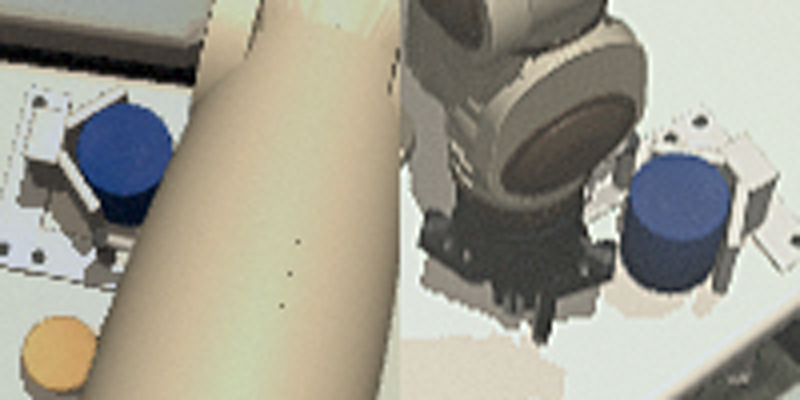

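Call:
play_rows([
  [[0,-2,0],[0.003,0,0],0],
  [[0,-4,0],[0.006,0,-0.001],0],
  [[0,-6,0],[0.009,0,-0.001],0],
  [[0,-8,0],[0.012,0,-0.001],0],
  [[0,-8,0],[0.012,0,-0.001],0],
])

```text
time: 12.8
ee_pos: [0.5776, -0.0645, 0.0502]
tcp_rot: [-90.0, -0.0, 49.9]
wrist_force: [-0.2, -1.3, 0.8]
opening: 0.0001
```

Call:
play_rows([
  [[0,0,0],[-0.01,0,0],0],
  [[0,0,0],[-0.03,0,0],0],
  [[0,0,0],[-0.05,-0.02,0],0],
  [[0,0,0],[-0.08,-0.06,0],0],
  [[0,0,0],[-0.1,-0.11,0],0],
])

```text
time: 13.3
ee_pos: [0.5111, -0.1419, 0.1565]
tcp_rot: [-89.8, 0.1, 49.9]
wrist_force: [0.7, -0.4, 0.5]
opening: 0.0004
```

Call:
play_rows([
  [[0,0,0],[-0.03,-0.02,0],0],
  [[0,0,0],[-0.06,-0.04,0],0],
  [[0,0,0],[-0.1,-0.06,0],0],
  [[0,0,0],[-0.13,-0.06,0],0],
  [[0,0,0],[-0.13,-0.06,0],0],
])

```text
time: 13.8
ee_pos: [0.4279, -0.2426, 0.2176]
tcp_rot: [-90.1, 0.0, 49.7]
wrist_force: [0.9, 0.0, 0.8]
opening: -0.0001
```

```bash
python3 look.py p11; python3 tin.py
```

```text
13.9 [ 0.42956508 -0.24059293  0.21668969] [-0.30027444  0.13891014] [-9.00160236e+01 -5.93575085e-03  4.98248129e+01] [ 0.7645701   0.75808112 -0.02212309] -0.00014673360485013042
top ((230.45729064941406, 146.64849853515625), (22.05470848083496, 23.2642765045166), 78.70181274414062) [0.5837 0.0533 0.087 ] [0.0013 0.0003]
scene ((309.2461853027344, 194.6304168701172), (12.782926559448242, 20.5024356842041), 89.04003143310547) [0.5763 0.0598 0.087 ] [0.0074 0.0081]
```

View pics/p11.png

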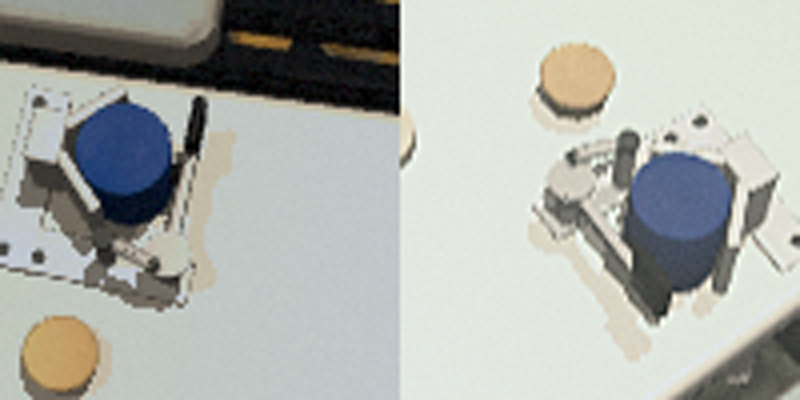

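The lever has snapped across the front of the tin, with the tab at crop (197,125) and the pad on the tin at (178,157). I'll check the lever angle and the bystanders before handing in.

```bash
python3 - <<'E'
from h import *
T,S=pickle.load(open("c0.pkl","rb"));T2=camera("top")
tab=onz(T2,200+198/4,110+112/4,.084)  # mid of tab top
H=np.array([.5195,.012]);d=tab[:2]-H
print("tab r",np.linalg.norm(d),"angle",(np.degrees(np.arctan2(d[1],d[0]))+108)*np.pi/180)
S2=camera("scene")
for n,a,b in(("top",T,T2),("scene",S,S2)):
    df=cv2.absdiff(a["img"],b["img"]).max(2)>60
    for nm,p in dict(cup=(.443,.08,.032),tape=(.39,-.063,.019),mug=(.45,-.303,.1),shaker=(.61,-.2835,.11),jar=(.374,.228,.119)).items():
        u,v=map(int,proj(a,p)); print(n,nm,df[v-14:v+14,u-14:u+14].sum())
cv2.imwrite("pics/end.png",np.hstack([T2["img"][90:300,60:400],S2["img"][70:280,130:400]])[:,:,::-1])
E
```

```text
tab r 0.09798025101614337 angle 1.8069563096013272
top cup 1
top tape 0
top mug 768
top shaker 86
top jar 0
scene cup 0
scene tape 0
scene mug 0
scene shaker 0
scene jar 0
```

View pics/end.png

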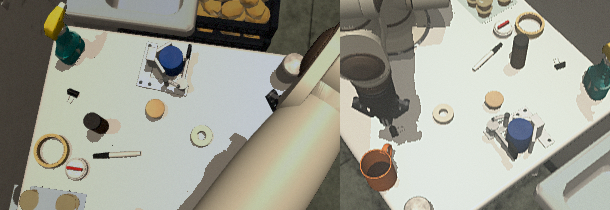

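The lever measures about 1.81 rad against the expected 1.83. The bystanders haven't moved: the top-view differences at the mug and shaker are the arm covering them, and the scene view shows no change.

```bash
python3 -c "
from workcell import job_done
print(job_done())"
```

```text
the job is handed in; nothing more can be done
None
```

The tin is locked in the holder, and I handed the job in at about 14 s of the 53 s allowed.

I pushed the tin upright along the table with two fingertips into the V. It slid at about 2 N until the force rose to 13 N against the cheeks. After backing off, the top view put the tin within 1 mm of the seated axis. I then pushed the lever tab with shut fingers, at up to about 5 N, past centre until the lever snapped over by itself.

Last checks:
- **Lever:** it measured about 1.81 rad, against the expected 1.83, with the pad on the tin.
- **Tin:** it was still within about 1.5 mm of the seated position in the top view.
- **Bystanders:** none had moved in the scene view. The top view differed only at the mug and shaker, where the arm covered them.
- **Robot:** it was clear of everything at hand-in.

One check disagreed. The scene-view fit of the tin was 10–11 mm off. I discounted it because the colour mask cut off the rim and gave an undersized ellipse.

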